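# Seat the T-key and close the cam vise on a knife blank

### The job

Take the red T-key from the wooden rack, lower it upright into the round hole of the green vise and, pressing only lightly, turn it until its square foot drops fully into the hidden square socket. Then turn it clockwise with gentle force until the jaw has closed on the knife blank, and let go, leaving the key standing fully home in the vise. Leave the other tools and the blank where they are.

Things in the scene. Friction and masses are not known exactly. Their poses are not given: they have to be found in the camera images.
- key_grip (a point): centre of the T-key's red grip bar: 80 mm long (local x), 16 mm wide (local y, the width to grip), 18 mm high. The key (0.2 to 0.4 kg) stands upright in one of the rack's three wells, bar on top, z up. The steel shank below is 14 mm square, its flats parallel to the bar's sides; its foot is 89 mm below this point, its last 1.5 mm chamfered to 12 mm square
- key_tip (a point): the centre of the T-key's foot, 89 mm under key_grip on the same upright axis; same axes as key_grip
- rack: fixed wooden block 60 x 165 x 50 mm high with a row of three round wells, 22 mm wide, 38 mm deep, 50 mm apart along its local y; origin under its centre. Key, punch and drift stand in the wells in any order; punch and drift reach at most 75 mm above the table, below the key's bar (its underside is 92 mm up)
- vise: fixed green cam vise; origin on the table under the axis of its key hole. Housing 70 x 70 mm, 60 mm high, around the hole; to local +x the steel jaws, 58 mm high, 100 mm long along local y: moving jaw (gripping face at x = 65 mm when open), fixed jaw (face at x = 115 mm), the knife blank lying between them
- key_hole (a point): centre of the key hole's mouth, on the housing's top, 60 mm above the table. A round bore 21 mm wide goes 20 mm straight down to a brass drive with a square socket, 15 mm wide, 20 mm deep, on the same axis: a key fully home has its foot 40 mm below this point. The socket is turned from the housing's sides by an angle not measured: find it by turning the key under a press of 3 to 8 N (over 30 N is too much)
- cam (a joint): angle of the vise's cam, turned by the key in the socket: 0 = open, grows clockwise seen from above; at about 1.0 rad the jaw meets the blank, at 1.05 is the hard stop. It starts at 0, on its open stop, so turning the key anticlockwise in the search cannot move it. It takes about 0.15 N m to turn and stays where left; the jaw moves 6 mm per rad
- jaw_face (a point): middle of the upper edge of the moving jaw's gripping face, 58 mm above the table; moves 6 mm along the vise's local +x as it closes
- blank_center (a point): knife blank of dark steel, 44 mm wide, about 240 mm long along local y, 6 mm thick, lying loose between the jaws; this point is at half thickness. The jaw may push it a few mm
- punch: steel punch 18 mm thick, 60 mm long, standing in a rack well; origin at its foot; leave alone
- drift: brass drift with a blue head, 17 mm thick, 62 mm long, standing in a rack well; origin at its foot; leave alone
- hammer: hammer 260 mm long lying on the table; bystander
- brush: brush 200 mm long lying on the table; bystander
- wrench: dark wrench 180 mm long lying on the table; bystander
- bearing: steel bearing ring, 84 mm outside, 24 mm high, lying on the table; bystander
- tin: blue tin, 74 mm wide, 100 mm high; bystander
- key: the whole T-key, red bar on a square steel shank; origin at its foot (key_tip)
Mind the look-alikes: they are no part of the job. What is shaped like the key but purple is not meant.

How it is judged:
By the outcome, as a careful person would: the job done as asked, in the order asked, and still so for the second after the job is handed in, with the robot touching nothing.
It also fails if it takes over 67 s, if anything falls off the work surface, if the arm or the gripper's body presses on something with over 40 N, if the wrist force passes 120 N, or if a joint passes its speed limit or range.

### The arm

A 6-joint arm with a two-finger parallel gripper is mounted at the origin on the work surface. World frame = base frame: x ahead of the robot, y to its left, z up, the work surface at z = 0. Lengths are in m, angles in degrees, forces in N, time in s.
With the tool pointing down it reaches from about 0.325 to 0.85 m from the base axis. Payload 4.4 kg.
Tool frame: the origin (TCP) lies midway between the tips of the shut fingers; the grasp point (between the pads) lies 19 mm behind it; z points along the fingers, y is the direction in which the jaws open and shut (so a half turn about z gives the same grasp; the last joint's range is limited). The gripper opens to 94 mm and grips with 3 to 60 N. Pads are 16 mm wide; open, the fingers measure 119 mm over their backs; the gripper's body (75 mm by 177 mm) begins 78 mm behind the grasp point.
Start: joints at [57.267, 11.837, 88.321, -0, 79.842, -8.623], TCP at [0.235, 0.525, 0.205] pointing down, gripper open.
Joint ranges: [-156.59, 156.59], [-49.26, 127.26], [12.9, 141.05], [-63.56, 243.56], [4.71, 150.69], [-161.64, 161.64]. Speed limits (degrees/s): [159.86, 159.86, 180, 180, 180, 180].

### API

Orientations are given as a 3x3 rotation matrix whose columns are the frame's x, y, z axes.
In Python, from plant import ctrl gives the robot as it stands.
- The arm moves only by the tool send_rows, never from a script. Its argument "targets" is one flat list of numbers, 7 for each row, row after row: the turn, a rotation vector about the tool's x, y, z in units of 8 degrees (1.0 is 8 degrees), then the shift along the tool's x, y, z in units of 30 mm (1.0 is 30 mm), then the opening, from -1 (shut) to 1 (fully open), so that 0 is half open. In form: [ax, ay, az, tx, ty, tz, hand, ax, ay, az, tx, ty, tz, hand, ...]. A call has 1 to 10 rows; each row is the pose to reach, as a shift and turn from the pose measured when the call began, along the tool's axes at that moment; what a row does not reach only later rows make up. A row lasts 1/10 s, in which the tool goes at most 50 mm and 8.59 degrees, less where a joint would pass 70% of its speed; a pose out of reach is approached as far as the arm can. A call with a gripper value outside its range is refused whole. The fingers move at their own pace and stop on an object; the grip force is fixed at half the most. Time passes only in rows, so rows that repeat a pose let the fingers close. It gives the time, the measured TCP pose, the force and the opening at its end, in the units of the state.
- ctrl.get_state(): the state, without advancing time (a new reading comes with each control period).
- ctrl.camera(name): name is "side" or "top" or "wrist"; returns the picture (420x560x3 uint8, blue, green, red); there is no depth.
- ctrl.camera_params(name): a dict with "mtx" (3x3 intrinsics, pixels), "k1" (the pictures are not rectified: a ray, as slopes to the right and down, at radius r is drawn at 1 + k1 r^2 times it, then the intrinsics apply), "world_from_camera" (4x4, takes a point from camera to world coordinates). Camera axes: x right, y down, z forward; pixel columns grow to the right and rows downward; lengths in m; the calibration is good to about 2 mm. A picture is of the moment at which its call begins: read the wrist's pose just before it. camera_params takes no time and is no camera call; for the wrist camera it gives the pose at the moment of the call.
- ctrl.close_job(): hands the job in, once; it reports no verdict.
The state is a dict: "t": time; "joint_positions": joint angles; "qvel": joint speeds; "joint_efforts": joint torques, N m; "tool_pos": TCP position; "tcp_rot": TCP orientation; "force": force on the tool from outside, world axes, zero at the start; "moment": the same for the moment, N m; "opening": finger opening in m.
Only numpy, scipy, OpenCV 4.12 (cv2) and the standard library are available. Lean on these libraries where they do the work, as an engineer would, in place of code of your own. Each camera call takes 0.05 s, during which the arm holds its last target. There are 200 camera calls.

## Working session

There is one attempt and no reset: what is moved stays moved. The work goes in short steps, Python scripts to look and compute and a tool call to move; the robot and the scene stay as the last step left them, time stands still between calls to the robot, and variables do not carry over. Pictures are saved under pics/ and viewed, about 8 in all and at most 12, crops included, and the job is handed in when it is done.

Besides the shell and the picture viewer there is one more tool, called after ">>>" by a JSON object that holds its "fn" and its "kwargs". send_rows: Moves the arm, as the interface text tells. Its arguments: {"type":"object","properties":{"targets":{"type":"array","items":{"type":"number"}}},"required":["targets"]}

```bash
mkdir -p pics; ls
cat > h.py <<'E'
import numpy as np, cv2
from plant import ctrl
def ray(P,u,v):
    K=P["mtx"];K=np.array(K);d=np.array([(u-K[0,2])/K[0,0],(v-K[1,2])/K[1,1]])
    s=d.copy()
    for _ in range(20): s=d/(1+P["k1"]*(s@s))
    T=np.array(P["world_from_camera"]);return T[:3,3],T[:3,:3]@np.array([s[0],s[1],1])
def atz(P,u,v,z):
    o,d=ray(P,u,v);return o+d*(z-o[2])/d[2]
def proj(P,p):
    T=np.array(P["world_from_camera"]);c=T[:3,:3].T@(np.array(p)-T[:3,3]);s=c[:2]/c[2];s=s*(1+P["k1"]*(s@s));K=np.array(P["mtx"])
    return np.array([K[0,0]*s[0]+K[0,2],K[1,1]*s[1]+K[1,2]])
def crop(im,u0,v0,u1,v1,f): return cv2.resize(im[v0:v1,u0:u1],None,fx=f,fy=f,interpolation=cv2.INTER_CUBIC)
E
python3 - <<'E'
from h import *
for n in ("side","top"):
    im=ctrl.camera(n);cv2.imwrite(f"pics/{n}0.png",im);P=ctrl.camera_params(n);print(n,P)
s=ctrl.get_state();print(s)
E
```

```text
pics
side {'mtx': array([[432.3375885 ,   0.        , 280.21930714],
       [  0.        , 432.3375885 , 208.18406103],
       [  0.        ,   0.        ,   1.        ]]), 'k1': -0.05846340146070388, 'world_from_camera': array([[ 0.76948822, -0.32004114,  0.55268576, -0.02449765],
       [-0.63861309, -0.39617162,  0.65971309, -0.65559067],
       [ 0.00782309, -0.86059381, -0.50923186,  0.6026305 ],
       [ 0.        ,  0.        ,  0.        ,  1.        ]])}
top {'mtx': array([[501.37674506,   0.        , 274.00528728],
       [  0.        , 501.37674506, 200.59258544],
       [  0.        ,   0.        ,   1.        ]]), 'k1': 0.03254904579276076, 'world_from_camera': array([[-2.79905816e-02, -9.92591845e-01,  1.18228406e-01,
         3.89528292e-01],
       [-9.99605218e-01,  2.80822747e-02, -8.90602574e-04,
        -1.15172380e-02],
       [-2.43611771e-03, -1.18206660e-01, -9.92986028e-01,
         1.44515382e+00],
       [ 0.00000000e+00,  0.00000000e+00,  0.00000000e+00,
         1.00000000e+00]])}
{'t': 0.1, 'joint_positions': array([ 5.72686352e+01,  1.18791017e+01,  8.83954335e+01, -1.21544640e-03,
        7.98419272e+01, -8.62313230e+00]), 'qvel': array([ 0.08997124, -0.21888462, -0.13358532, -0.00798998,  0.08981204,
       -0.10384609]), 'joint_efforts': array([ 9.53107758e-06, -3.71865964e+01, -2.82293719e+01,  7.00128637e-02,
        3.11343488e-02, -4.84295936e-05]), 'tool_pos': array([0.23448711, 0.52422128, 0.20441932]), 'tcp_rot': array([[-9.12776881e-01,  4.08457093e-01, -1.08149023e-03],
       [ 4.08458426e-01,  9.12775302e-01, -1.72118585e-03],
       [ 2.84127005e-04, -2.01280245e-03, -9.99997934e-01]]), 'force': array([-0.11955176, -0.41314091,  0.18293562]), 'moment': array([ 0.0064493 , -0.00409053,  0.00477713]), 'opening': 0.0940524573813018}
```

View pics/top0.png

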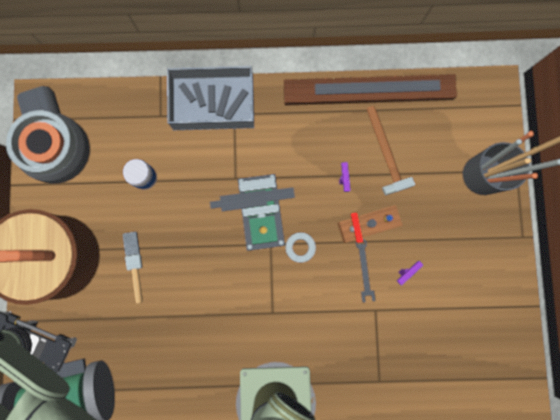

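View pics/side0.png

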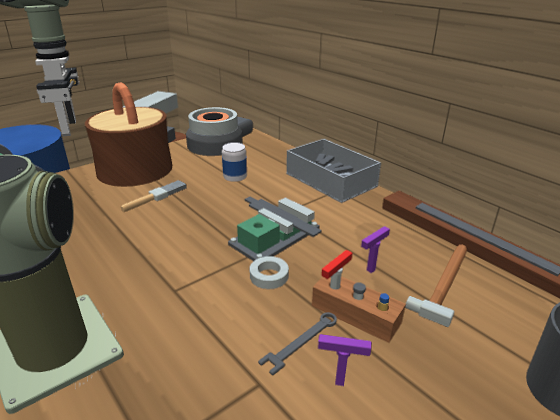

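The candidates are the red T-key in the rack at top (357,228) / side (337,264), and two purple look-alikes at top (346,177) and (410,272). Only the red one matches the colour and stands in the rack. The vise hole is at top (264,230). I'll enlarge both to confirm.

Run:
```python
from h import *
im=cv2.imread("pics/top0.png")
a=crop(im,205,165,315,265,5);b=crop(im,330,195,410,255,7)
cv2.imwrite("pics/c1.png",a);cv2.imwrite("pics/c2.png",b)
```

```text
(no output)
```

View pics/c1.png

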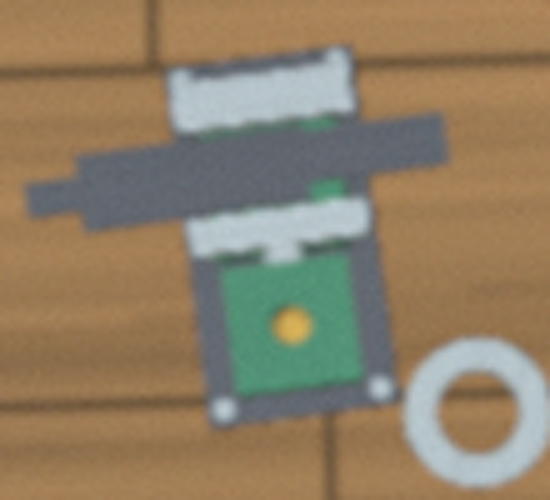

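View pics/c2.png

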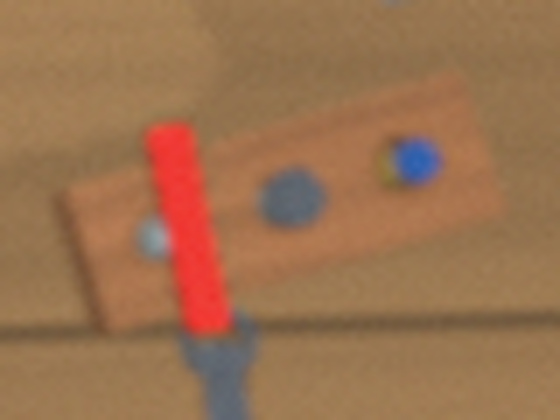

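Run:
```python
from h import *
P=ctrl.camera_params("top")
g=lambda c,o,f,z:atz(P,c[0]/f-.5+.5/f+o[0],c[1]/f-.5+.5/f+o[1],z)
A=lambda c:g(c,(205,165),5,.06);B=lambda c:g(c,(330,195),7,.110)
ang=lambda a,b:np.degrees(np.arctan2(*(b-a)[1::-1]))
hole=A((292,326));print("hole",hole)
c=[A(x) for x in((222,270),(348,255),(236,393),(362,378))]
print("hous",np.mean(c,0),ang(c[2],c[0]),ang(c[3],c[1]),ang(c[1],c[0])-90,ang(c[3],c[2])-90)
k=[B(x) for x in((170,127),(210,332))];print("key",B((190,229)),np.mean(k,0),ang(k[1],k[0]),np.linalg.norm(k[0]-k[1]))
s=ctrl.get_state();R=s["tcp_rot"];p=np.array(s["tool_pos"])
key=B((190,229));yaw=ang(k[1],k[0])
print("tool yaw x",np.degrees(np.arctan2(R[1,0],R[0,0])),"y",np.degrees(np.arctan2(R[1,1],R[0,1])))
for z in(.205,):
    d=R.T@(np.array([key[0],key[1],z])-p);print(d/.03)
print(np.array(s["joint_positions"]),ctrl.camera_params("wrist")["world_from_camera"])
```

```text
hole [0.47407569 0.01990906 0.06      ]
hous [0.47528681 0.01987692 0.06      ] 5.216551098317782 4.865075018963627 5.193015639566809 5.155021636182738
key [ 0.47076112 -0.23073378  0.11      ] [ 0.47071526 -0.23069775  0.11      ] 8.298546871395706 0.07914729128274103
tool yaw x 155.8919667281078 y 65.89199949514672
[-1.74677681e+01 -1.97532571e+01  1.54405211e-02]
[ 5.72686352e+01  1.18791017e+01  8.83954335e+01 -1.21544640e-03
  7.98419272e+01 -8.62313230e+00] [[ 0.40798841  0.87529105  0.25963633  0.15763391]
 [ 0.912982   -0.39019017 -0.11922876  0.55755944]
 [-0.00305232  0.28568725 -0.95831805  0.38305138]
 [ 0.          0.          0.          1.        ]]
```

>>> {"fn": "send_rows", "kwargs": {"targets": [0, 0, 18.45, -17.47, -19.75, 0, -0.15, 0, 0, 18.45, -17.47, -19.75, 0, -0.15, 0, 0, 18.45, -17.47, -19.75, 0, -0.15, 0, 0, 18.45, -17.47, -19.75, 0, -0.15, 0, 0, 18.45, -17.47, -19.75, 0, -0.15, 0, 0, 18.45, -17.47, -19.75, 0, -0.15, 0, 0, 18.45, -17.47, -19.75, 0, -0.15, 0, 0, 18.45, -17.47, -19.75, 0, -0.15, 0, 0, 18.45, -17.47, -19.75, 0, -0.15, 0, 0, 18.45, -17.47, -19.75, 0, -0.15]}}

```text
t: 1.1
tool_pos: [0.3838, 0.0457, 0.2053]
tcp_rot: [[0.349, 0.937, 0.0], [0.937, -0.349, -0.001], [-0.001, 0.001, -1.0]]
force: [1.2, 0.1, 0.9]
opening: 0.0398
```

```bash
cat > go.py <<'E'
import sys
from h import *
from scipy.spatial.transform import Rotation as Ro
def to(x,y,z,yaw):
    s=ctrl.get_state();R=np.array(s["tcp_rot"]);p=np.array(s["tool_pos"])
    a=np.radians(yaw);Rt=np.column_stack([[np.cos(a),np.sin(a),0],[np.sin(a),-np.cos(a),0],[0,0,-1]])
    rv=np.degrees(Ro.from_matrix(R.T@Rt).as_rotvec())/8
    np.set_printoptions(precision=4,suppress=True)
    print("t",s["t"],"p",p,"yaw",np.degrees(np.arctan2(R[1,0],R[0,0])),"F",s["force"],"M",s["moment"],"open",s["opening"],"j6",s["joint_positions"][5])
    print("rot",rv,"shift",R.T@(np.array([x,y,z])-p)/.03)
if __name__=="__main__": to(*map(float,sys.argv[1:]))
E
python3 go.py .471 -.231 .2 8.3
```

```text
t 1.1 p [0.3838 0.0457 0.2053] yaw 69.59069603649816 F [1.1542 0.1107 0.9202] M [-0.0051  0.0269 -0.0069] open 0.039845720222493414 j6 14.383801764733033
rot [0.0093 0.0037 7.6613] shift [-7.6295  5.9397  0.191 ]
```

>>> {"fn": "send_rows", "kwargs": {"targets": [0, 0, 7.66, -7.63, 5.94, 0.19, -0.15, 0, 0, 7.66, -7.63, 5.94, 0.19, -0.15, 0, 0, 7.66, -7.63, 5.94, 0.19, -0.15, 0, 0, 7.66, -7.63, 5.94, 0.19, -0.15, 0, 0, 7.66, -7.63, 5.94, 0.19, -0.15, 0, 0, 7.66, -7.63, 5.94, 0.19, -0.15, 0, 0, 7.66, -7.63, 5.94, 0.19, -0.15, 0, 0, 7.66, -7.63, 5.94, 0.19, -0.15, 0, 0, 7.66, -7.63, 5.94, 0.19, -0.15, 0, 0, 7.66, -7.63, 5.94, 0.19, -0.15]}}

```text
t: 2.1
tool_pos: [0.4707, -0.23, 0.1999]
tcp_rot: [[0.989, 0.148, 0.0], [0.148, -0.989, -0.001], [-0.0, 0.001, -1.0]]
force: [0.1, -0.5, 0.0]
opening: 0.0398
```

```bash
python3 go.py .471 -.231 .083 8.3
python3 - <<'E'
from h import *
import json
P=ctrl.camera_params("wrist");im=ctrl.camera("wrist");cv2.imwrite("pics/w1.png",im)
json.dump({k:np.array(v).tolist() for k,v in P.items()},open("w1.json","w"))
print(proj(P,(.471,-.231,.11)))
E
```

```text
t 2.1 p [ 0.4707 -0.23    0.1999] yaw 8.490512106118937 F [ 0.0645 -0.4618  0.0394] M [-0.0621  0.1831  0.008 ] open 0.039755318065564704 j6 46.03155503313511
rot [0.0063 0.0005 0.0238] shift [0.0042 0.0301 3.8966]
[276.90801695 209.30817778]
```

View pics/w1.png

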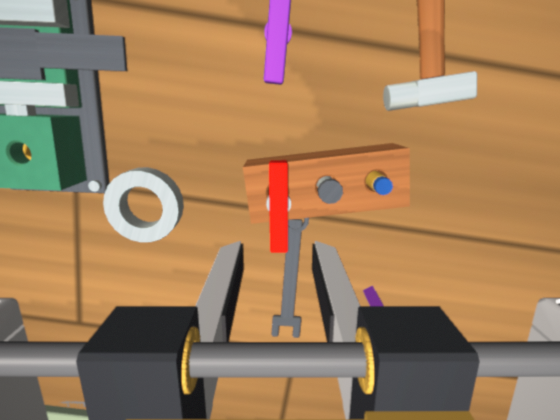

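The wrist view shows the red bar from about (279,161) to (280,252), standing in the left well, with punch and drift to its right. The bar is parallel to the image column.

Run:
```python
from h import *
import json
P={k:np.array(v) if k!="k1" else v for k,v in json.load(open("w1.json")).items()}
im=cv2.imread("pics/w1.png").astype(int)
m=((im[...,2]>150)&(im[...,1]<60)&(im[...,0]<60)).astype(np.uint8)
n,l,st,c=cv2.connectedComponentsWithStats(m);i=1+np.argmax(st[1:,4]);print(st[i],c[i])
r=cv2.minAreaRect(np.argwhere(l==i)[:,::-1].astype(np.float32));b=cv2.boxPoints(r);print(b)
w=np.array([atz(P,*q,.11) for q in b]);print(w,w.mean(0))
e=np.array([w[k]-w[(k+1)%4] for k in range(4)]);print(np.linalg.norm(e,axis=1),np.degrees(np.arctan2(e[:,1],e[:,0])))
# hole
print(atz(P,20,152,.06))
```

```text
[ 269  161   19   91 1548] [278.43669251 204.96511628]
[[269. 161.]
 [287. 161.]
 [287. 251.]
 [269. 251.]]
[[ 0.51037847 -0.21866475  0.11      ]
 [ 0.51252657 -0.23302356  0.11      ]
 [ 0.43457892 -0.24536599  0.11      ]
 [ 0.43225877 -0.2298004   0.11      ]] [ 0.47243568 -0.23171368  0.11      ]
[0.0145186  0.07891876 0.01573755 0.07890939] [  98.50842351    8.99765448  -81.52208492 -171.88737187]
[0.47610534 0.01719322 0.06      ]
```

>>> {"fn": "send_rows", "kwargs": {"targets": [0, 0, 0, 0.04, 0.05, 1.3, -0.15, 0, 0, 0, 0.04, 0.05, 2.6, -0.15, 0, 0, 0, 0.04, 0.05, 3.5, -0.15, 0, 0, 0, 0.04, 0.05, 3.9, -0.15, 0, 0, 0, 0.04, 0.05, 3.9, -0.15, 0, 0, 0, 0.04, 0.05, 3.9, -0.9, 0, 0, 0, 0.04, 0.05, 3.9, -0.9, 0, 0, 0, 0.04, 0.05, 3.9, -0.9, 0, 0, 0, 0.04, 0.05, 3.9, -0.9, 0, 0, 0, 0.04, 0.05, 3.9, -0.9]}}

```text
t: 3.15
tool_pos: [0.4733, -0.2318, 0.0846]
tcp_rot: [[0.989, 0.147, 0.003], [0.147, -0.989, -0.002], [0.002, 0.002, -1.0]]
force: [-0.5, 1.1, 5.9]
opening: 0.0158
```

```bash
python3 go.py .472 -.231 .2 8.3
```

```text
t 3.15 p [ 0.4733 -0.2318  0.0846] yaw 8.474142061054692 F [-0.4911  1.0801  5.8654] M [0.3479 0.2121 0.0117] open 0.015813563862503453 j6 46.02518158536719
rot [ 0.0174 -0.0169  0.0217] shift [-0.0308 -0.0247 -3.848 ]
```

>>> {"fn": "send_rows", "kwargs": {"targets": [0, 0, 0, 0, 0, -0.5, -0.9, 0, 0, 0, 0, 0, -1.7, -0.9, 0, 0, 0, 0, 0, -3.0, -0.9, 0, 0, 0, 0, 0, -3.9, -0.9, 0, 0, 0, 0, 0, -3.9, -0.9]}}

```text
t: 3.65
tool_pos: [0.4756, -0.2335, 0.2059]
tcp_rot: [[0.989, 0.147, 0.01], [0.147, -0.989, -0.008], [0.009, 0.009, -1.0]]
force: [0.5, -0.6, -2.0]
opening: 0.0155
```

```bash
python3 go.py .440 .019 .2 8.47
```

```text
t 3.65 p [ 0.4756 -0.2335  0.2059] yaw 8.480074027688818 F [ 0.4559 -0.6093 -2.0007] M [-0.0568  0.0814 -0.0851] open 0.01553438478096636 j6 46.022462410485254
rot [ 0.0656 -0.0646  0.001 ] shift [ 0.0666 -8.5018  0.1198]
```

>>> {"fn": "send_rows", "kwargs": {"targets": [0.07, -0.06, 0, 0.07, -1.6, 0.12, -0.9, 0.07, -0.06, 0, 0.07, -3.2, 0.12, -0.9, 0.07, -0.06, 0, 0.07, -4.8, 0.12, -0.9, 0.07, -0.06, 0, 0.07, -6.4, 0.12, -0.9, 0.07, -0.06, 0, 0.07, -7.6, 0.12, -0.9, 0.07, -0.06, 0, 0.07, -8.3, 0.12, -0.9, 0.07, -0.06, 0, 0.07, -8.5, 0.12, -0.9, 0.07, -0.06, 0, 0.07, -8.5, 0.12, -0.9, 0.07, -0.06, 0, 0.07, -8.5, 0.12, -0.9, 0.07, -0.06, 0, 0.07, -8.5, 0.12, -0.9]}}

```text
t: 4.65
tool_pos: [0.4402, 0.0178, 0.1996]
tcp_rot: [[0.989, 0.146, -0.0], [0.146, -0.989, 0.0], [-0.0, -0.0, -1.0]]
force: [0.2, -0.1, -2.5]
opening: 0.0161
```

```bash
python3 go.py .475 .019 .2 8.47
python3 - <<'E'
from h import *
import json
P=ctrl.camera_params("wrist");im=ctrl.camera("wrist");cv2.imwrite("pics/w2.png",im)
json.dump({k:np.array(v).tolist() for k,v in P.items()},open("w2.json","w"))
print(proj(P,(.475,.019,.06)))
u,v=proj(P,(.475,.019,.06)).astype(int)
u0,v0=max(0,u-100),max(0,v-75);print(u0,v0)
cv2.imwrite("pics/w2c.png",crop(im,u0,v0,u0+200,v0+150,4))
E
```

```text
t 4.65 p [0.4402 0.0178 0.1996] yaw 8.373265945846333 F [ 0.1988 -0.0698 -2.4964] M [0.0287 0.1738 0.0301] open 0.016062421733690796 j6 72.63916603728352
rot [-0.0025  0.0002 -0.0121] shift [ 1.1522  0.1286 -0.0138]
[280.0624059  159.48748032]
180 84
```

View pics/w2c.png

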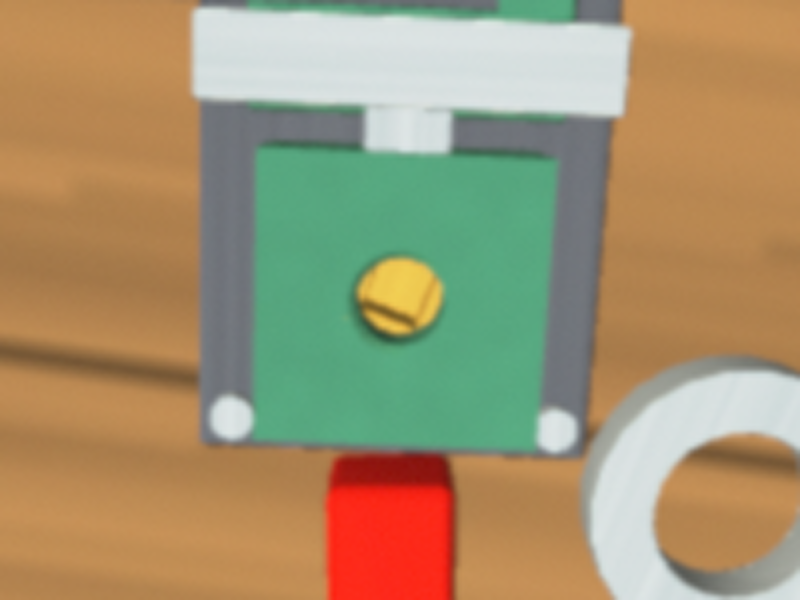

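The crop shows the bore mouth centred near crop (399,297), i.e. image (279.8,158.3). Socket edges are visible inside it, turned roughly 20° clockwise from the key. The bar's front top edge is at about crop row 488.

Run:
```python
from h import *
import json
P={k:np.array(v) if k!="k1" else v for k,v in json.load(open("w2.json")).items()}
g=lambda a,b,z:atz(P,180+(a+.5)/4-.5,84+(b+.5)/4-.5,z)
print("hole",g(399,297,.06))
c=np.array([g(*q,.06) for q in((258,145),(556,156),(540,450),(252,440))]);print(c,c.mean(0))
zt=.1996+.0164+.009
e=g(391,490,zt);print("bar front",e, "left/right",g(328,500,zt),g(453,500,zt))
R=np.array([np.cos(np.radians(8.37)),np.sin(np.radians(8.37))])
print("bar ctr",e[:2]-.04*R)
for a,b in(((362,300),(418,325)),((443,275),(428,318))):
    d=g(*a,.04)-g(*b,.04);print(np.degrees(np.arctan2(d[1],d[0])))
im=cv2.imread("pics/w2.png");k=crop(im,262,140,298,176,16);cv2.imwrite("pics/w2d.png",k)
```

```text
hole [0.47642727 0.0198769  0.06      ]
[[ 0.50640581  0.05727557  0.06      ]
 [ 0.51403684 -0.0112417   0.06      ]
 [ 0.44420695 -0.02007206  0.06      ]
 [ 0.43637013  0.0504281   0.06      ]] [0.47525493 0.01909748 0.06      ]
bar front [0.4772422  0.02202116 0.225     ] left/right [0.47490088 0.02931376 0.225     ] [0.47709    0.01448095 0.225     ]
bar ctr [0.43766825 0.01619856]
74.26106543341201
-10.333755757779326
```

View pics/w2d.png

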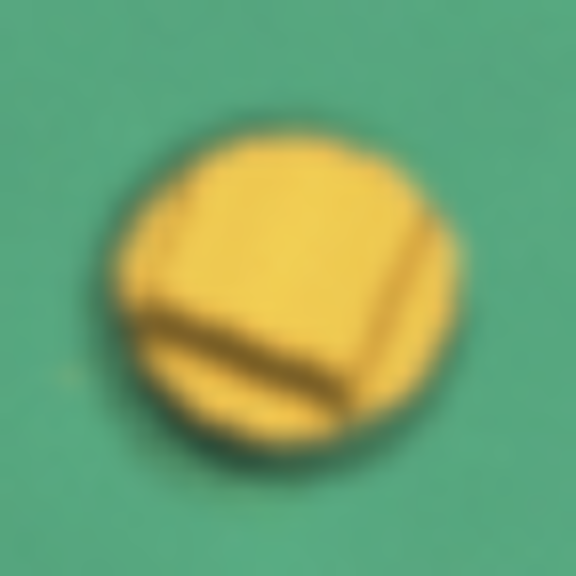

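```bash
python3 go.py .476 .0217 .143 65
```

```text
t 4.7 p [0.4403 0.0178 0.1997] yaw 8.367764625517532 F [ 0.1704 -0.0227 -2.3644] M [0.0077 0.1659 0.0382] open 0.015627060851762863 j6 72.64364899464788
rot [-0.0019 -0.0028 -7.079 ] shift [1.1959 0.0461 1.8915]
```

>>> {"fn": "send_rows", "kwargs": {"targets": [0, 0, -1.0, 0.4, 0.03, 0, -0.9, 0, 0, -2.0, 0.8, 0.05, 0, -0.9, 0, 0, -3.0, 1.2, 0.05, 0, -0.9, 0, 0, -4.0, 1.2, 0.05, 0, -0.9, 0, 0, -5.0, 1.2, 0.05, 0.4, -0.9, 0, 0, -6.0, 1.2, 0.05, 0.9, -0.9, 0, 0, -7.0, 1.2, 0.05, 1.4, -0.9, 0, 0, -7.08, 1.2, 0.05, 1.8, -0.9, 0, 0, -7.08, 1.2, 0.05, 1.89, -0.9, 0, 0, -7.08, 1.2, 0.05, 1.89, -0.9]}}

```text
t: 5.7
tool_pos: [0.4759, 0.0213, 0.1426]
tcp_rot: [[0.425, 0.905, -0.001], [0.905, -0.425, 0.001], [0.0, -0.001, -1.0]]
force: [0.6, 0.8, -2.1]
opening: 0.0157
```

```bash
python3 go.py .476 .0217 .134 65;  python3 - <<'E'
from h import *
P=ctrl.camera_params("side");im=ctrl.camera("side");s=ctrl.get_state()
print(proj(P,(.475,.02,.06)),proj(P,(.475,.02,.07)))
u,v=proj(P,(.475,.02,.08)).astype(int);cv2.imwrite("pics/s2.png",crop(im,u-45,v-40,u+45,v+35,8));print(u,v)
E
```

```text
t 5.7 p [0.4759 0.0213 0.1426] yaw 64.8579694799637 F [ 0.6335  0.7888 -2.1216] M [-0.0536  0.097  -0.0468] open 0.01566300888011016 j6 17.25028283026586
rot [-0.0072 -0.0007 -0.0178] shift [ 0.0145 -0.004   0.2883]
[257.99096716 225.27901913] [257.91027203 221.62114041]
257 217
```

View pics/s2.png

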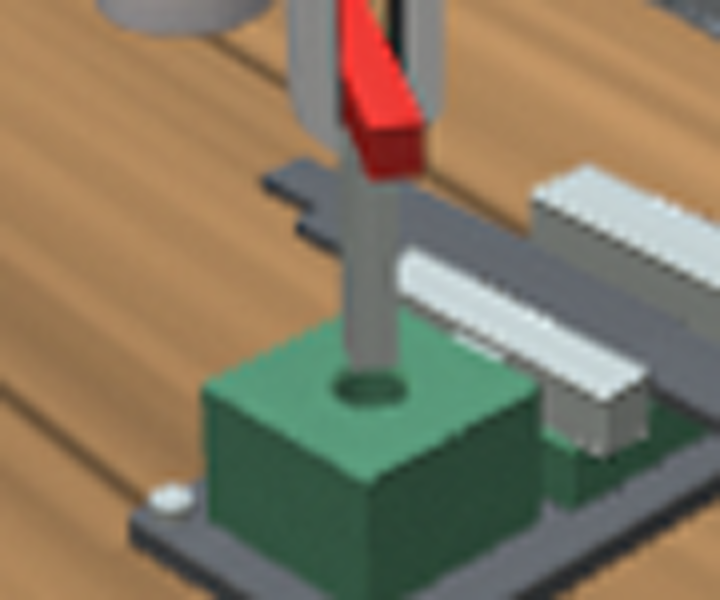

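The side view shows the shank (columns 344–398) directly over the hole mouth (332–407, row 389), and the key is upright. I'll lower it gently.

>>> {"fn": "send_rows", "kwargs": {"targets": [0, 0, 0, 0, 0, 0.15, -0.9, 0, 0, 0, 0, 0, 0.3, -0.9, 0, 0, 0, 0, 0, 0.4, -0.9, 0, 0, 0, 0, 0, 0.5, -0.9, 0, 0, 0, 0, 0, 0.5, -0.9]}}

```text
t: 6.25
tool_pos: [0.476, 0.0214, 0.1277]
tcp_rot: [[0.424, 0.905, -0.001], [0.905, -0.424, 0.0], [0.0, -0.001, -1.0]]
force: [-0.0, 0.4, -2.7]
opening: 0.0156
```

```bash
python3 go.py .476 .0217 .113 65
```

```text
t 6.25 p [0.476  0.0214 0.1277] yaw 64.89060446758357 F [-0.0338  0.3783 -2.6744] M [-0.0607  0.1036  0.028 ] open 0.015649355033768336 j6 17.23406074980159
rot [-0.0051 -0.0014 -0.0137] shift [ 0.0091 -0.0047  0.4914]
```

>>> {"fn": "send_rows", "kwargs": {"targets": [0, 0, 0, 0, 0, 0.1, -0.9, 0, 0, 0, 0, 0, 0.2, -0.9, 0, 0, 0, 0, 0, 0.3, -0.9, 0, 0, 0, 0, 0, 0.4, -0.9, 0, 0, 0, 0, 0, 0.43, -0.9, 0, 0, 0, 0, 0, 0.43, -0.9]}}

```text
t: 6.85
tool_pos: [0.4759, 0.0214, 0.1146]
tcp_rot: [[0.424, 0.905, -0.001], [0.905, -0.424, 0.001], [0.0, -0.001, -1.0]]
force: [0.9, 0.7, -3.7]
opening: 0.0155
```

```bash
python3 go.py .476 .0217 .113 65
```

```text
t 6.85 p [0.4759 0.0214 0.1146] yaw 64.89038265053983 F [ 0.9239  0.7218 -3.6955] M [-0.0599  0.0739  0.0193] open 0.015471905473943 j6 17.23481905909503
rot [-0.0082 -0.0006 -0.0137] shift [0.0102 0.0003 0.0539]
```

>>> {"fn": "send_rows", "kwargs": {"targets": [0, 0, 0, 0, 0, 0.03, -0.9, 0, 0, 0, 0, 0, 0.05, -0.9, 0, 0, 0, 0, 0, 0.07, -0.9, 0, 0, 0, 0, 0, 0.08, -0.9, 0, 0, 0, 0, 0, 0.08, -0.9]}}

```text
t: 7.35
tool_pos: [0.476, 0.0214, 0.1123]
tcp_rot: [[0.424, 0.905, -0.001], [0.905, -0.424, 0.001], [0.0, -0.001, -1.0]]
force: [0.3, -0.2, -2.2]
opening: 0.016
```

>>> {"fn": "send_rows", "kwargs": {"targets": [0, 0, 0, 0, 0, 0.02, -0.9, 0, 0, 0, 0, 0, 0.04, -0.9, 0, 0, 0, 0, 0, 0.05, -0.9, 0, 0, 0, 0, 0, 0.05, -0.9]}}

```text
t: 7.75
tool_pos: [0.4764, 0.0215, 0.1112]
tcp_rot: [[0.424, 0.905, 0.0], [0.905, -0.424, 0.001], [0.001, -0.0, -1.0]]
force: [-0.2, 0.7, 0.2]
opening: 0.016
```

>>> {"fn": "send_rows", "kwargs": {"targets": [0, 0, 0, 0, 0, 0.03, -0.9, 0, 0, 0, 0, 0, 0.03, -0.9]}}

```text
t: 7.95
tool_pos: [0.4766, 0.0216, 0.1108]
tcp_rot: [[0.424, 0.905, 0.001], [0.905, -0.424, 0.001], [0.001, 0.0, -1.0]]
force: [-1.7, 0.6, 3.2]
opening: 0.0158
```

>>> {"fn": "send_rows", "kwargs": {"targets": [0, 0, -0.25, 0, 0, 0.03, -0.9, 0, 0, -0.5, 0, 0, 0.03, -0.9, 0, 0, -0.75, 0, 0, 0.03, -0.9, 0, 0, -1.0, 0, 0, 0.03, -0.9, 0, 0, -1.0, 0, 0, 0.03, -0.9]}}

```text
t: 8.45
tool_pos: [0.4761, 0.0216, 0.1092]
tcp_rot: [[0.294, 0.956, -0.0], [0.956, -0.294, 0.001], [0.001, -0.001, -1.0]]
force: [0.4, 0.4, -2.0]
opening: 0.0157
```

```bash
python3 go.py .476 .0217 .113 78
```

```text
t 8.45 p [0.4761 0.0216 0.1092] yaw 72.88512311255212 F [ 0.4029  0.4461 -1.9834] M [0.0926 0.0568 0.0231] open 0.01569938100138096 j6 9.238665595738588
rot [-0.0046 -0.0059 -0.6394] shift [ 0.0008 -0.0041 -0.1276]
```

>>> {"fn": "send_rows", "kwargs": {"targets": [0, 0, -0.15, 0, 0, 0.03, -0.9, 0, 0, -0.3, 0, 0, 0.06, -0.9, 0, 0, -0.4, 0, 0, 0.08, -0.9, 0, 0, -0.4, 0, 0, 0.08, -0.9]}}

```text
t: 8.85
tool_pos: [0.4758, 0.0216, 0.1065]
tcp_rot: [[0.24, 0.971, -0.001], [0.971, -0.24, 0.001], [0.001, -0.001, -1.0]]
force: [0.2, 0.3, -1.6]
opening: 0.0155
```

```bash
python3 go.py .476 .0217 .113 78
```

```text
t 8.85 p [0.4758 0.0216 0.1065] yaw 76.10335673704296 F [ 0.2095  0.337  -1.6326] M [0.0233 0.1412 0.0013] open 0.015535472727396384 j6 6.019197014122058
rot [-0.0087 -0.0052 -0.2371] shift [ 0.0034  0.0043 -0.218 ]
```

>>> {"fn": "send_rows", "kwargs": {"targets": [0, 0, 0, 0, 0, 0.06, -0.9, 0, 0, 0, 0, 0, 0.12, -0.9, 0, 0, 0, 0, 0, 0.18, -0.9, 0, 0, 0, 0, 0, 0.24, -0.9, 0, 0, 0, 0, 0, 0.3, -0.9, 0, 0, 0, 0, 0, 0.36, -0.9, 0, 0, 0, 0, 0, 0.4, -0.9, 0, 0, 0, 0, 0, 0.4, -0.9]}}

```text
t: 9.65
tool_pos: [0.4757, 0.0217, 0.0942]
tcp_rot: [[0.24, 0.971, -0.001], [0.971, -0.24, 0.001], [0.001, -0.001, -1.0]]
force: [0.4, 0.2, -2.7]
opening: 0.0157
```

>>> {"fn": "send_rows", "kwargs": {"targets": [0, 0, 0, 0, 0, 0.04, -0.9, 0, 0, 0, 0, 0, 0.07, -0.9, 0, 0, 0, 0, 0, 0.1, -0.9, 0, 0, 0, 0, 0, 0.12, -0.9, 0, 0, 0, 0, 0, 0.12, -0.9]}}

```text
t: 10.15
tool_pos: [0.4763, 0.0217, 0.0926]
tcp_rot: [[0.24, 0.971, -0.001], [0.971, -0.24, 0.001], [0.001, -0.001, -1.0]]
force: [-3.3, 1.2, 9.9]
opening: 0.0153
```

>>> {"fn": "send_rows", "kwargs": {"targets": [0, 0, 0.2, 0, 0, -0.04, -0.9, 0, 0, 0.5, 0, 0, -0.04, -0.9, 0, 0, 0.8, 0, 0, -0.04, -0.9, 0, 0, 1.1, 0, 0.01, -0.04, -0.9, 0, 0, 1.4, 0, 0.02, -0.04, -0.9, 0, 0, 1.4, 0, 0.02, -0.04, -0.9]}}

```text
t: 10.75
tool_pos: [0.4767, 0.0218, 0.0938]
tcp_rot: [[0.424, 0.906, -0.001], [0.906, -0.424, 0.001], [0.001, -0.002, -1.0]]
force: [0.1, 1.4, 0.3]
opening: 0.0158
```

```bash
python3 go.py .476 .0217 .093 20
```

```text
t 10.75 p [0.4767 0.0218 0.0938] yaw 64.89822181893153 F [0.148  1.3903 0.3316] M [0.2477 0.3051 0.0691] open 0.015769447624479266 j6 17.229130876107146
rot [-0.0126 -0.0007  5.6123] shift [-0.0121 -0.0205  0.0258]
```

>>> {"fn": "send_rows", "kwargs": {"targets": [0, 0, 0.3, 0, 0, 0.01, -0.9, 0, 0, 0.6, 0, 0.01, 0.01, -0.9, 0, 0, 0.9, 0, 0.01, 0.01, -0.9, 0, 0, 1.2, -0.01, 0.02, 0.01, -0.9, 0, 0, 1.5, -0.01, 0.02, 0.01, -0.9, 0, 0, 1.8, -0.01, 0.02, 0.01, -0.9, 0, 0, 2.1, -0.01, 0.03, 0.01, -0.9, 0, 0, 2.4, -0.01, 0.03, 0.01, -0.9, 0, 0, 2.4, -0.01, 0.03, 0.01, -0.9]}}

```text
t: 11.65
tool_pos: [0.4772, 0.0214, 0.0937]
tcp_rot: [[0.698, 0.716, -0.002], [0.716, -0.698, 0.002], [0.0, -0.002, -1.0]]
force: [-1.7, 1.7, 2.1]
opening: 0.0158
```

```bash
python3 go.py .476 .0217 .093 20
```

```text
t 11.65 p [0.4772 0.0214 0.0937] yaw 45.736024166885244 F [-1.6772  1.6907  2.0517] M [0.4088 0.5684 0.1088] open 0.01577536545161461 j6 36.32265895572335
rot [-0.0173  0.0024  3.217 ] shift [-0.0198 -0.0359  0.024 ]
```

>>> {"fn": "send_rows", "kwargs": {"targets": [0, 0, 0.3, 0, 0, 0, -0.9, 0, 0, 0.6, 0, 0, 0, -0.9, 0, 0, 0.9, 0, 0, 0, -0.9, 0, 0, 1.2, 0, 0, 0, -0.9, 0, 0, 1.5, 0, 0, 0, -0.9, 0, 0, 1.8, 0, 0, 0, -0.9, 0, 0, 2.1, 0, 0, 0, -0.9, 0, 0, 2.1, 0, 0, 0, -0.9]}}

```text
t: 12.45
tool_pos: [0.4773, 0.0212, 0.0938]
tcp_rot: [[0.874, 0.485, -0.001], [0.485, -0.874, 0.001], [-0.0, -0.002, -1.0]]
force: [-0.8, 0.5, 0.0]
opening: 0.0156
```

```bash
python3 go.py .476 .0217 .093 20;  python3 - <<'E'
from h import *
P=ctrl.camera_params("top");im=ctrl.camera("top");cv2.imwrite("pics/t3.png",crop(im,205,165,315,265,7))
im=ctrl.camera("side");cv2.imwrite("pics/s3.png",crop(im,212,150,312,250,6))
E
```

```text
t 12.45 p [0.4773 0.0212 0.0938] yaw 29.014175967178087 F [-0.8417  0.5028  0.009 ] M [0.0649 0.3236 0.1474] open 0.01561169210505835 j6 53.0519618703847
rot [-0.013   0.0041  1.1268] shift [-0.0305 -0.0356  0.0259]
```

View pics/s3.png

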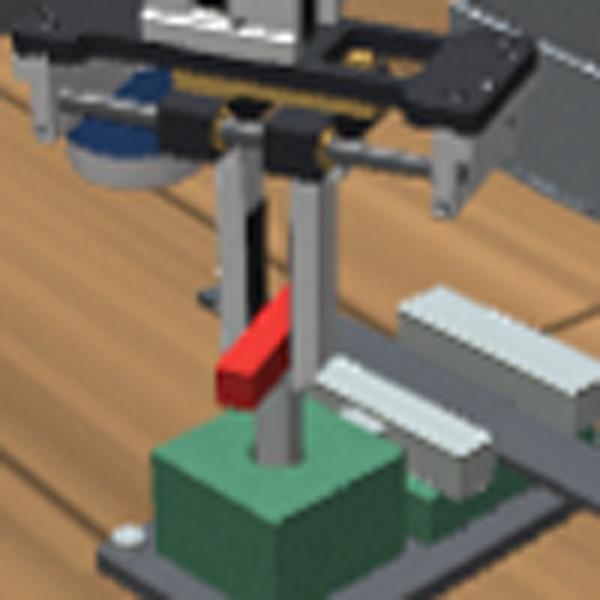

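The side view shows the key well down in the housing (shank entering at 278,460) and the moving jaw shifted. The turn moment is 0.15 N m, so I'll go on in small steps and watch it.

>>> {"fn": "send_rows", "kwargs": {"targets": [0, 0, 0.25, 0, 0, 0.01, -0.9, 0, 0, 0.5, 0, 0, 0.01, -0.9, 0, 0, 0.75, 0, 0, 0.01, -0.9, 0, 0, 0.9, 0, 0, 0.01, -0.9, 0, 0, 0.9, 0, 0, 0.01, -0.9]}}

```text
t: 13.05
tool_pos: [0.4775, 0.0211, 0.0937]
tcp_rot: [[0.928, 0.373, -0.001], [0.373, -0.928, 0.001], [-0.0, -0.001, -1.0]]
force: [-1.1, 0.0, 2.7]
opening: 0.0158
```

```bash
python3 go.py .476 .0217 .093 17
```

```text
t 13.05 p [0.4775 0.0211 0.0937] yaw 21.87259704945122 F [-1.0852  0.0166  2.7237] M [0.0854 0.5173 0.0939] open 0.015835072320304785 j6 60.1938398374109
rot [-0.0103  0.0038  0.6091] shift [-0.038  -0.0374  0.0244]
```

>>> {"fn": "send_rows", "kwargs": {"targets": [0, 0, 0.15, 0, 0, 0, -0.9, 0, 0, 0.3, 0, 0, 0, -0.9, 0, 0, 0.3, 0, 0, 0, -0.9]}}

```text
t: 13.35
tool_pos: [0.4775, 0.021, 0.0937]
tcp_rot: [[0.943, 0.333, -0.001], [0.333, -0.943, 0.001], [-0.001, -0.001, -1.0]]
force: [-0.7, 1.1, 1.9]
opening: 0.0155
```

```bash
python3 go.py .476 .0217 .093 17
```

```text
t 13.35 p [0.4775 0.021  0.0937] yaw 19.453916213767855 F [-0.6569  1.0599  1.9109] M [0.0351 0.4518 0.1244] open 0.015504609545237608 j6 62.616290174761225
rot [-0.0094  0.0046  0.3067] shift [-0.0385 -0.037   0.0247]
```

>>> {"fn": "send_rows", "kwargs": {"targets": [0, 0, 0.15, 0, 0, 0, -0.9, 0, 0, 0.3, 0, 0, 0, -0.9, 0, 0, 0.3, 0, 0, 0, -0.9]}}

```text
t: 13.65
tool_pos: [0.4775, 0.021, 0.0937]
tcp_rot: [[0.956, 0.293, -0.001], [0.293, -0.956, 0.001], [-0.001, -0.001, -1.0]]
force: [-1.3, 0.2, 1.7]
opening: 0.0154
```

```bash
python3 go.py .476 .0217 .093 17
```

```text
t 13.65 p [0.4775 0.021  0.0937] yaw 17.017126254033894 F [-1.2864  0.1541  1.6646] M [-0.0136  0.4925  0.1401] open 0.015435020906141114 j6 65.05271565015154
rot [-0.0085  0.0048  0.0021] shift [-0.0397 -0.0375  0.0247]
```

>>> {"fn": "send_rows", "kwargs": {"targets": [0, 0, 0.15, 0, 0, 0, -0.9, 0, 0, 0.3, 0, 0, 0, -0.9, 0, 0, 0.3, 0, 0, 0, -0.9]}}

```text
t: 13.95
tool_pos: [0.4775, 0.0209, 0.0937]
tcp_rot: [[0.968, 0.252, -0.001], [0.252, -0.968, 0.001], [-0.001, -0.001, -1.0]]
force: [-0.9, 0.6, 1.6]
opening: 0.0155
```

```bash
python3 go.py .476 .0217 .093 17
```

```text
t 13.95 p [0.4775 0.0209 0.0937] yaw 14.577457194722413 F [-0.8949  0.6028  1.5969] M [-0.065   0.4635  0.1013] open 0.01552839696166896 j6 67.49030524327154
rot [-0.0078  0.0053 -0.3028] shift [-0.0412 -0.0381  0.025 ]
```

>>> {"fn": "send_rows", "kwargs": {"targets": [0, 0, 0.15, 0, 0, 0, -0.9, 0, 0, 0.3, 0, 0, 0, -0.9, 0, 0, 0.3, 0, 0, 0, -0.9]}}

```text
t: 14.25
tool_pos: [0.4775, 0.0209, 0.0937]
tcp_rot: [[0.978, 0.21, -0.001], [0.21, -0.978, 0.001], [-0.001, -0.001, -1.0]]
force: [-0.8, 0.3, 1.7]
opening: 0.0159
```

```bash
python3 go.py .476 .0217 .093 17
```

```text
t 14.25 p [0.4775 0.0209 0.0937] yaw 12.139453144678539 F [-0.82    0.2789  1.6746] M [-0.108   0.4669  0.1277] open 0.015898469393160104 j6 69.93025400461666
rot [-0.007   0.0057 -0.6076] shift [-0.0422 -0.0376  0.0242]
```

>>> {"fn": "send_rows", "kwargs": {"targets": [0, 0, 0.15, 0, 0, 0, -0.9, 0, 0, 0.3, 0, 0, 0, -0.9, 0, 0, 0.3, 0, 0, 0, -0.9]}}

```text
t: 14.55
tool_pos: [0.4775, 0.0208, 0.0937]
tcp_rot: [[0.986, 0.169, -0.001], [0.169, -0.986, 0.001], [-0.001, -0.001, -1.0]]
force: [-1.8, -0.0, 1.5]
opening: 0.0156
```

```bash
python3 go.py .476 .0217 .093 17
python3 - <<'E'
from h import *
# measure jaw gap in top view along vise local +x: track before/after profile
P=ctrl.camera_params("top");im0=cv2.imread("pics/top0.png");im=ctrl.camera("top");cv2.imwrite("pics/top4.png",im)
a=np.radians(5.1);c=np.array([.475,.0198]);ex=np.array([np.cos(a),np.sin(a)]);ey=np.array([-np.sin(a),np.cos(a)])
for off in(-.043,-.04,.04,.043):
  for I in(im0,im):
    print(off,[int(cv2.getRectSubPix(I,(1,1),tuple(map(float,proj(P,[*(c+ex*x+ey*off),.058])))).mean()) for x in np.arange(.034,.084,.002)])
E
```

```text
t 14.55 p [0.4775 0.0208 0.0937] yaw 9.716264569940686 F [-1.7727 -0.0151  1.5377] M [-0.0681  0.4155  0.2749] open 0.015575232695587709 j6 72.35637331190861
rot [-0.0062  0.006  -0.9105] shift [-0.0436 -0.0369  0.0239]
-0.043 [106, 105, 101, 103, 110, 123, 151, 173, 188, 193, 195, 195, 195, 194, 188, 174, 146, 122, 106, 100, 99, 97, 95, 98, 102]
-0.043 [136, 140, 144, 147, 150, 153, 154, 154, 155, 155, 155, 154, 151, 148, 146, 142, 137, 132, 128, 122, 114, 106, 98, 92, 96]
-0.04 [105, 103, 102, 101, 107, 128, 158, 182, 196, 195, 195, 195, 195, 194, 189, 178, 149, 123, 103, 98, 98, 98, 97, 99, 102]
-0.04 [164, 166, 168, 169, 168, 169, 167, 165, 164, 163, 160, 156, 155, 152, 149, 144, 141, 136, 130, 124, 117, 109, 100, 96, 97]
0.04 [104, 103, 103, 106, 125, 150, 174, 190, 193, 193, 192, 192, 194, 191, 180, 153, 128, 107, 103, 103, 104, 106, 104, 103, 104]
0.04 [176, 178, 179, 179, 178, 179, 179, 180, 178, 177, 177, 175, 175, 174, 171, 169, 166, 165, 163, 160, 158, 154, 151, 147, 143]
0.043 [104, 103, 103, 108, 129, 156, 183, 194, 195, 194, 192, 193, 195, 193, 178, 152, 124, 101, 102, 103, 104, 104, 104, 103, 104]
0.043 [175, 177, 179, 181, 180, 180, 180, 181, 179, 178, 177, 175, 174, 173, 172, 171, 169, 166, 164, 162, 160, 156, 153, 149, 144]
```

>>> {"fn": "send_rows", "kwargs": {"targets": [0, 0, 0.1, 0, 0, 0, -0.9, 0, 0, 0.2, 0, 0, 0, -0.9, 0, 0, 0.2, 0, 0, 0, -0.9]}}

```text
t: 14.9
tool_pos: [0.4775, 0.0208, 0.0937]
tcp_rot: [[0.99, 0.141, -0.001], [0.141, -0.99, 0.0], [-0.001, -0.001, -1.0]]
force: [-1.2, -0.8, 1.6]
opening: 0.0158
```

```bash
python3 go.py .476 .0217 .093 17
python3 - <<'E'
from h import *
im=ctrl.camera("side");cv2.imwrite("pics/s5.png",crop(im,230,190,320,260,8))
E
```

```text
t 14.9 p [0.4775 0.0208 0.0937] yaw 8.134433090243745 F [-1.2225 -0.8239  1.6225] M [-0.0687  0.4475  0.3508] open 0.015836545799213633 j6 73.94542228571287
rot [-0.005   0.0063 -1.1082] shift [-0.0451 -0.0369  0.0236]
```

View pics/s5.png

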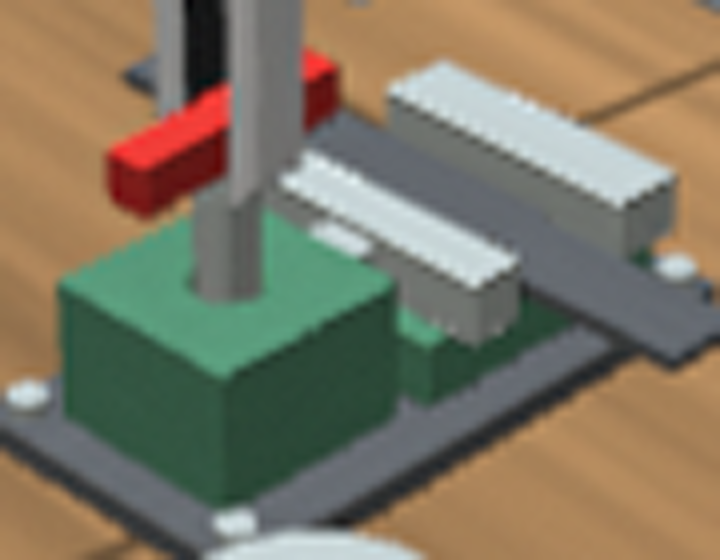

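>>> {"fn": "send_rows", "kwargs": {"targets": [0, 0, 0.1, 0, 0, 0, -0.9, 0, 0, 0.2, 0, 0, 0, -0.9, 0, 0, 0.2, 0, 0, 0, -0.9]}}

```text
t: 15.25
tool_pos: [0.4775, 0.0208, 0.0937]
tcp_rot: [[0.993, 0.114, -0.001], [0.114, -0.993, 0.0], [-0.001, -0.0, -1.0]]
force: [-0.5, 0.2, 1.8]
opening: 0.0157
```

```bash
python3 go.py .4775 .0208 .0937 8
```

```text
t 15.25 p [0.4775 0.0208 0.0937] yaw 6.541472110399075 F [-0.4594  0.203   1.789 ] M [-0.1124  0.3743  0.4944] open 0.0156523066333875 j6 75.54237645279315
rot [-0.0035  0.0064 -0.1823] shift [-0.0004 -0.0011  0.0008]
```

>>> {"fn": "send_rows", "kwargs": {"targets": [0, 0, -0.2, 0, 0, 0, -0.9, 0, 0, -0.4, 0, 0, 0, -0.9, 0, 0, -0.4, 0, 0, 0, -0.9]}}

```text
t: 15.55
tool_pos: [0.4775, 0.0208, 0.0937]
tcp_rot: [[0.986, 0.169, -0.001], [0.169, -0.986, 0.001], [-0.001, -0.001, -1.0]]
force: [-0.4, 0.5, 2.6]
opening: 0.0155
```

```bash
python3 go.py .4775 .0208 .0937 8
```

```text
t 15.55 p [0.4775 0.0208 0.0937] yaw 9.750300580011173 F [-0.4431  0.5023  2.6094] M [-0.0677  0.468   0.0675] open 0.015535654526535403 j6 72.32114141453073
rot [-0.0057  0.006   0.2188] shift [-0.0006  0.0008  0.001 ]
```

>>> {"fn": "send_rows", "kwargs": {"targets": [0, 0, 0, 0, 0, 0, -0.5, 0, 0, 0, 0, 0, 0, -0.3, 0, 0, 0, 0, 0, 0, -0.1, 0, 0, 0, 0, 0, 0, -0.1, 0, 0, 0, 0, 0, -0.3, -0.1, 0, 0, 0, 0, 0, -1, -0.1, 0, 0, 0, 0, 0, -2.2, -0.1, 0, 0, 0, 0, 0, -3.5, -0.1, 0, 0, 0, 0, 0, -4.5, -0.1, 0, 0, 0, 0, 0, -4.5, -0.1]}}

```text
t: 16.55
tool_pos: [0.4814, 0.0203, 0.2349]
tcp_rot: [[0.985, 0.169, 0.011], [0.169, -0.986, -0.001], [0.011, 0.003, -1.0]]
force: [-0.3, 0.3, 0.9]
opening: 0.0425
```

```bash
python3 go.py .36 .021 .23 8
```

```text
t 16.55 p [0.4814 0.0203 0.2349] yaw 9.754995593771344 F [-0.3009  0.3407  0.8769] M [-0.0153  0.1521  0.0388] open 0.04249204037168469 j6 72.3242176571531
rot [ 0.0182 -0.0755  0.2193] shift [-3.9855 -0.7089  0.1181]
```

Look with the wrist and side cameras to check the key height and jaw.

Run:
```python
from h import *
P=ctrl.camera_params("wrist");im=ctrl.camera("wrist");Q=ctrl.camera_params("side");si=ctrl.camera("side")
u,v=proj(P,(.5,.02,.06)).astype(int);u0,v0=max(0,min(u-110,340)),max(0,v-110);print(u0,v0)
a=crop(im,u0,v0,u0+220,v0+190,2.5);b=crop(si,235,180,315,260,3)
b=crop(si,225,185,305,280,5)
a=a[:475];b=cv2.resize(b,(250,475*250//400)) if False else b[:475,:250]
cv2.imwrite("pics/f.png",np.hstack([a[:min(len(a),len(b))],b[:min(len(a),len(b))]]))
def red(I):
    I=I.astype(int);m=((I[...,2]>110)&(I[...,1]<60)&(I[...,0]<60)).astype(np.uint8)
    n,l,st,c=cv2.connectedComponentsWithStats(m);i=1+np.argmax(st[1:,4]);return cv2.boxPoints(cv2.minAreaRect(np.argwhere(l==i)[:,::-1].astype(np.float32))),c[i],st[i]
print(red(im));print(red(si))
for z in(.116,.118,.120,.125): print(z,proj(P,(.4755,.0205,z)),[proj(Q,(.4755+s*.0395,.0205+s*.0067,z)).round(1).tolist() for s in(-1,0,1)])
```

```text
168 61
(array([[265.1241 , 165.11035],
       [280.3655 , 164.2138 ],
       [285.21725, 246.69312],
       [269.97586, 247.58966]], dtype=float32), array([275.17514124, 205.58595642]), array([ 266,  165,   19,   83, 1239], dtype=int32))
(array([[241.4641 , 212.18233],
       [264.28177, 191.64641],
       [270.04974, 198.05525],
       [247.23206, 218.59117]], dtype=float32), array([254.85849057, 206.59433962]), array([244, 197,  27,  21, 106], dtype=int32))
0.116 [274.30778036 207.48434804] [[245.0, 211.0], [257.6, 204.1], [269.5, 197.6]]
0.118 [274.29650593 208.08786978] [[245.0, 210.2], [257.6, 203.4], [269.5, 196.9]]
0.12 [274.28509041 208.69895267] [[244.9, 209.5], [257.5, 202.6], [269.5, 196.1]]
0.125 [274.25591673 210.26068655] [[244.9, 207.5], [257.5, 200.7], [269.5, 194.2]]
```

View pics/f.png

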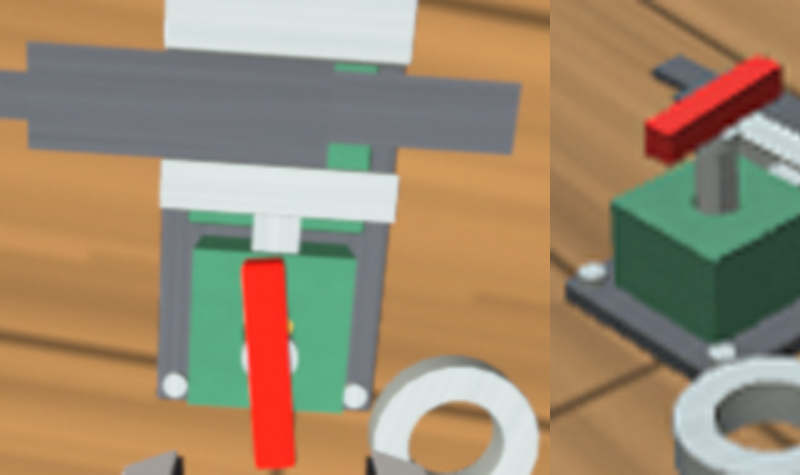

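Run:
```python
from h import *
P=ctrl.camera_params("wrist")
c=np.array([.4755,.0198]);a=np.radians(5.1)
for q in((165,160),(395,176),(167,45),(410,63)):
    w=atz(P,168+q[0]/2.5,61+q[1]/2.5,.058)[:2]-c;print(q,w@[np.cos(a),np.sin(a)],w@[-np.sin(a),np.cos(a)])
P=ctrl.camera_params("wrist");T=P["world_from_camera"][:3,3];b=[atz(P,*q,.118)[:2] for q in((265.1+7.6,164.6),(277.6,247.1))]
print("bar",np.mean(b,0),np.degrees(np.arctan2(*(b[0]-b[1])[::-1])),np.linalg.norm(b[0]-b[1]))
```

```text
(165, 160) 0.06409689292501683 0.04879214216038667
(395, 176) 0.06541176258738488 -0.04563393977321347
(167, 45) 0.10823017001307929 0.05000696719545794
(410, 63) 0.10941028819425656 -0.04619667349884213
bar [0.47340279 0.02054103] 12.934087832145552 0.07823807213684918
```

```bash
python3 -c "
from plant import ctrl
print(ctrl.close_job())"
```

```text
the job is handed in; nothing more can be done
None
```

The job is handed in at about 17 s of robot time. The red key stands in the vise with the jaw closed on the blank, and the gripper is clear above it.

**What I did:** I took the red T-key from the rack and lowered it upright into the vise hole. Pressing with about 5 N, I turned it anticlockwise until the foot dropped into the socket at about 73–76° yaw, then seated it. The press briefly reached about 12 N on the socket floor, above the 3–8 N search range but under 30 N. I then turned it about 70° clockwise until the turning moment rose from about 0.14 to 0.49 N m, eased the torque off and released it.

**Last checks:**
- **Jaw:** the gap between the jaws measures 44.1 mm in the wrist image, which matches the 44 mm blank. That image placed the fixed jaw face at about 109 mm rather than the stated 115 mm, so I relied on the gap and the rise in moment, not on absolute positions.
- **Key depth:** in the side image the top of the bar lies within about 2 mm of its expected 118 mm when fully home. Before release the gripper height suggested about 1 mm higher, which I put down to slip in the grip.
- **Key angle:** after release the bar reads about 3° anticlockwise of where the gripper held it, within the roughly 4° of play in the socket.
- **Other objects:** I did not touch the punch, drift or loose tools, but I took no final picture of the rack to confirm it.

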